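# Unlock the adapter cabinet on the turbo test bench

### The job

Take the blue-handled key out of its stand, feel for the keyway in the cabinet's loosely mounted lock, push the key gently and fully home without forcing it, and turn it clockwise until the hidden bolt lets the drawer spring open. Leave the key fully home in the lock, let go, and leave the other parts on the bench alone.

Things in the scene. Friction and masses are not known exactly. Their poses are not given: they have to be found in the camera images.
- cabinet: Grey steel bench cabinet with a blue drawer front, 220 (x) x 260 (y) x 90 mm high, fixed. Origin: centre of its underside; z up; drawer front faces its -x. On its top stands a dark square lock housing, 80 x 80, up to 128 mm above the bench, centred 45 mm from the origin towards -x, with a 48 x 48 mm mouth.
- lock_top (a point): Centre of the housing's mouth, at the upper face of the brass key plate inside it (124 mm above the bench, 4 mm below the rim); axes as the cabinet. The plate sits with play: the keyway's true centre is up to 6 mm off this point in x and, independently, up to 6 mm in y, in no reported pose: see or feel it. The plate stays put under light forces.
- keyway_in (a point): Same point at the underside of the 8 mm thick brass plate (116 mm above the bench). Keyway through the plate: slot 23 mm long along the cabinet's x, 5 mm wide, widened to a square 10.8 x 10.8 mm in its middle; always parallel to the cabinet's x. Room below for the key's wings to turn. Never load the lock with more than 50 N.
- key: Steel key, blue handle, 80 g, standing upright in its stand. Origin: on its axis, underside of its round collar (22 mm across, 5 thick, above the origin); z up, x along handle and wings. Handle: flat, 30 (x) x 10 (y), from 5 to 41 mm above the origin; grip across the 10 mm. Fully home the collar sits on the brass plate; only then are the wings below it (by 2.5 mm) and can turn.
- key_tip (a point): End of the key, 25 mm below the key's origin. It is a round pilot pin, 7.2 mm across, 4 mm long, with a flat end (wider than the wing slot: it drops only into the keyway's square middle), then a flat shoulder and a round stem, 9 mm across, up to the collar. Flat wings, 21 mm over both (key's x), 3 mm thick, from 4.5 to 14.5 mm above this point. Fits either way round.
- stand: Aluminium key stand, 72 (x) x 60 (y) x 44 mm high, fixed. Origin: centre of its underside. The key's collar rests on its top, 44 mm above the bench, the stem in a slot 24 (x) x 12 (y) mm and 34 mm deep, wings along the stand's x; lift the key at least 30 mm straight up to clear.
- cam (a joint): Lock cam below the plate, driven by the key's wings: 0 locked, grows as the key is turned clockwise seen from above, hard stop at 1.57 rad. The wings have about 0.2 rad of play in it. Turning takes about 0.1 N m, a little more when pressed down or off its axis. The bolt lets the drawer go somewhere between 0.5 and 1.25 rad, differing from start to start; the cam stays where it is left.
- drawer (a joint): Travel of the blue drawer out of the cabinet's front, towards the cabinet's -x: 0 shut; when the bolt withdraws, its spring pushes it out to 0.05 m.
- bushing: Loose steel bushing, 64 mm across, 55 high; bystander. Origin: centre of its underside.
- flange: Loose aluminium flange with a neck, 84 mm across, 42 high; bystander. Origin: centre of its underside.
- seal_ring: Loose brass ring, 80 mm across, 10 high; bystander. Origin: centre of its underside.
There are look-alikes about, which are no part of the job. What is shaped like the key but black or white is not meant.

How it is judged (in metres and radians):
On the way:
1. The key is fully home in the lock, not yet turned (z of key in the frame of cabinet between 0.119 and 0.127 m and horizontal distance between key and lock_top below 0.0115 m and angle between key's own z axis and vertical below 0.12 rad and value of joint cam below 0.4 rad), for 0.1 s.
At the end, for the whole second after the job is handed in: The key rests upright (within 0.12 rad) and fully home in the lock (collar within 3 mm of the brass plate, axis within 11.5 mm of the housing's centre), the cam is turned by more than 0.45 rad, the drawer has sprung out by more than 35 mm, and the key is at rest (z of key in the frame of cabinet between 0.119 and 0.127 m and horizontal distance between key and lock_top below 0.0115 m and angle between key's own z axis and vertical below 0.12 rad and value of joint cam above 0.45 rad and value of joint drawer above 0.035 m and linear speed of key below 0.02 m/s); the robot touches nothing.
It fails at once if The key is forced: it bears on the cabinet or its lock with more than 50 N (contact force between key and cabinet above 50 N).
It fails at once if The bushing is moved by more than 20 mm (distance of bushing from where it was at the start of the episode above 0.02 m).
It fails at once if The flange is moved by more than 20 mm (distance of flange from where it was at the start of the episode above 0.02 m).
It fails at once if The seal ring is moved by more than 20 mm (distance of seal_ring from where it was at the start of the episode above 0.02 m).
It also fails if it takes over 72 s, if anything falls off the work surface, if the arm or the gripper's body presses on something with over 40 N, if the wrist force passes 120 N, or if a joint passes its speed limit or range.

### The arm

A 6-joint arm with a two-finger parallel gripper is mounted at the origin on the work surface. World frame = base frame: x ahead of the robot, y to its left, z up, the work surface at z = 0. Lengths are in mm, angles in rad, forces in N, time in s.
With the tool pointing down it reaches from about 300 to 775 mm from the base axis. Payload 14.6 kg.
Tool frame: the origin (TCP) lies on the front face of the gripper's body, between the roots of the fingers; the fingertips stand 97 mm ahead of it and the grasp point (between the pads) lies 78 mm ahead of it; z points along the fingers, y is the line along which they close (so a half turn about z gives the same grasp; the last joint's range is limited). The gripper opens to 94 mm and grips with 3 to 60 N. Pads are 16 mm wide; open, the fingers measure 119 mm over their backs; the gripper's body (75 mm by 177 mm) begins 78 mm behind the grasp point.
Start: joints at [1.061, 0.3, 1.521, -0, 1.321, -0.067], TCP at [235.655, 496.947, 302.646] pointing down, gripper open.
Joint ranges: [-3.03, 3.03], [-0.79, 2.21], [0.23, 2.52], [-1.04, 4.18], [0, 3.07], [-2.55, 2.55]. Speed limits (rad/s): [2.22, 2.22, 2.57, 3.14, 3.14, 3.14].

### API

Orientations are given as [roll, pitch, yaw] about the fixed x, y, z axes, in that order (R = Rz(yaw) Ry(pitch) Rx(roll)).
In Python, from cell import * gives the robot as it stands.
- The arm moves only by the tool carry_out, never from a script. Its arguments are lists of equal length, an entry for each row: "slide": the shift along the world's x, y, z scaled (see below), a list of three; "dr": the turn, a rotation vector about the world's x, y, z scaled (see below), a list of three; "gripper": the opening in per cent of the stroke, from 0 (shut) to 100 (fully open). A call has 1 to 10 rows; each row is the pose to reach, as a shift and turn from the pose commanded when the call began, turning the shorter way round; what a row does not reach only later rows make up. The controller multiplies each number of a shift by 0.25 m and each number of a turn by 360 degrees. A row lasts 1/12 s, in which the tool goes at most 41.7 mm and 7.16 degrees, less where a joint would pass 70% of its speed; a pose out of reach is approached as far as the arm can. A call with a number of a shift or a turn outside -1 to 1 is refused whole. A call with a gripper value outside its range is refused whole. The fingers move at their own pace and stop on an object; "newtons" is the grip in N (left out, the last holds). Time passes only in rows, so rows that repeat a pose let the fingers close. It gives the time, the measured TCP pose, the force, the opening and the grip force at its end, in the units of the state.
- read_state(): the state, without advancing time (a new reading comes with each control period).
- camera(name): name is "scene" or "top" or "wrist"; returns the picture (384x512x3 uint8, red, green, blue); there is no depth.
- camera_model(name): a dict with "vfov" (degrees; the focal length in pixels is half the picture's height over the tangent of half this angle, whatever the lens; pixels are square), "cx", "cy" (the principal point, pixels), "R" (3x3) and "t" (3): a world point X has camera coordinates R X + t. Camera axes: x right, y down, z forward; pixel columns grow to the right and rows downward; lengths in mm; the calibration is good to about 2 mm. A picture is of the moment at which its call begins: read the wrist's pose just before it. camera_model takes no time and is no camera call; for the wrist camera it gives the pose at the moment of the call.
- sign_off(): hands the job in; it is judged then, once.
The state is a dict: "clock": time; "joints": joint angles; "qd": joint speeds; "effort": joint torques, N m; "eef_pos": TCP position; "eef_rot": TCP orientation; "wrist_force": force on the tool from outside, world axes, zero at the start; "moment": the same for the moment, N m; "finger_gap": finger opening in mm; "finger_force": force on a finger pad.
Only numpy, scipy, OpenCV 4.12 (cv2) and the standard library are available. Lean on these libraries where they do the work, as an engineer would, in place of code of your own. Each camera call takes 0.05 s, during which the arm holds its last target. There are 200 camera calls.

## Working session

There is one attempt and no reset: what is moved stays moved. The work goes in short steps, Python scripts to look and compute and a tool call to move; the robot and the scene stay as the last step left them, time stands still between calls to the robot, and variables do not carry over. Pictures are saved under pics/ and viewed, at most 10 in all, crops included, and the job is handed in when it is done.

Besides the shell and the picture viewer there is one more tool, called after "Emit:" by a JSON object that holds its "name" and its "arguments", one argument or row to a line. carry_out: Moves the arm, as the interface text tells. Its arguments: {"type":"object","properties":{"slide":{"type":"array","items":{"type":"array","items":{"type":"number","minimum":-1,"maximum":1}}},"dr":{"type":"array","items":{"type":"array","items":{"type":"number","minimum":-1,"maximum":1}}},"gripper":{"type":"array","items":{"type":"number"}},"newtons":{"type":"number"}},"required":["slide","dr","gripper"]}

```bash
mkdir -p pics; cat > h.py <<'E'
from cell import *
import numpy as np, cv2
def snap(n,f,crop=None,s=1):
    im=camera(n)[:,:,::-1]
    cv2.imwrite('pics/raw_'+f,im)
    if crop: im=im[crop[1]:crop[3],crop[0]:crop[2]]
    cv2.imwrite('pics/'+f,cv2.resize(im,None,fx=s,fy=s,interpolation=cv2.INTER_CUBIC))
def ray(m,u,v,z):
    f=192/np.tan(np.radians(m['vfov'])/2); R=np.array(m['R']);t=np.array(m['t'])
    d=R.T@np.array([(u-m['cx'])/f,(v-m['cy'])/f,1]); c=-R.T@t
    return c+d*(z-c[2])/d[2]
def proj(m,X):
    f=192/np.tan(np.radians(m['vfov'])/2); p=np.array(m['R'])@X+np.array(m['t'])
    return f*p[:2]/p[2]+[m['cx'],m['cy']]
E
python3 - <<'E'
from h import *
a=camera('scene');b=camera('top')
cv2.imwrite('pics/scene0.png',a[:,:,::-1]);cv2.imwrite('pics/top0.png',b[:,:,::-1])
cv2.imwrite('pics/top1.png',cv2.resize(b[:,:,::-1],(800,600),interpolation=cv2.INTER_CUBIC))
for n in('scene','top','wrist'):print(n,camera_model(n))
print(read_state())
E
```

```text
scene {'vfov': 48.63639078388531, 'cx': 254.68598844427214, 'cy': 196.801285398367, 'R': array([[-0.55266167,  0.83332068,  0.01190479],
       [ 0.50891586,  0.34875816, -0.78700215],
       [-0.65997706, -0.42888739, -0.61683538]]), 't': array([ 328.75740564, -218.68131834, 1641.62894909])}
top {'vfov': 51.551099584830666, 'cx': 252.8765897488209, 'cy': 189.85310256160616, 'R': array([[-0.01156592, -0.99986018,  0.01207652],
       [-0.98490219,  0.00930504, -0.17286148],
       [ 0.17272493, -0.01389349, -0.98487211]]), 't': array([  -6.41243746,  577.29184663, 1377.62748693])}
wrist {'vfov': 59.79832544263918, 'cx': 251.85433716957257, 'cy': 190.46472589189437, 'R': array([[ 4.27884290e-01,  9.03833519e-01, -6.39837685e-05],
       [ 8.67069384e-01, -4.10459775e-01,  2.82335716e-01],
       [ 2.55158221e-01, -1.20862496e-01, -9.59315662e-01]]), 't': array([-550.72333042,  -27.79891388,  391.33936803])}
{'clock': 0.1, 'joints': array([ 1.06139198e+00,  3.00429384e-01,  1.52146191e+00,  3.14932031e-06,
        1.32067034e+00, -6.65844941e-02]), 'qd': array([ 7.01743509e-04, -2.17192676e-03, -1.72338065e-03,  1.37772449e-03,
       -9.67725706e-05,  8.62853501e-04]), 'effort': array([ 1.99535112e-03, -5.32645512e+01, -3.53280544e+01,  7.10531906e-02,
        2.35559227e-02, -5.98373276e-05]), 'eef_pos': array([235.60950027, 496.85690293, 302.15957222]), 'eef_rot': array([-3.14062602e+00, -6.75152529e-05,  2.69877198e+00]), 'wrist_force': array([ 0.12527559, -0.34366406, -0.79703583]), 'moment': array([-0.0516658 , -0.00265242,  0.01034722]), 'finger_force': 0.0, 'finger_gap': 94.08962346454601}
```

View pics/scene0.png

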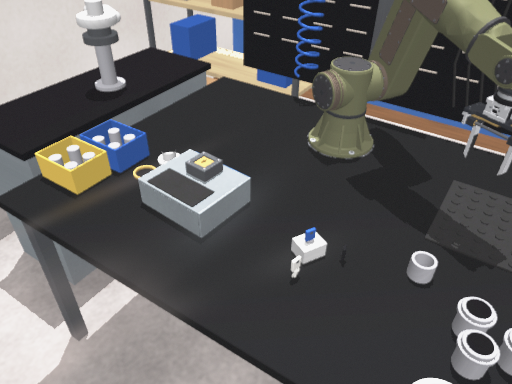

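View pics/top1.png

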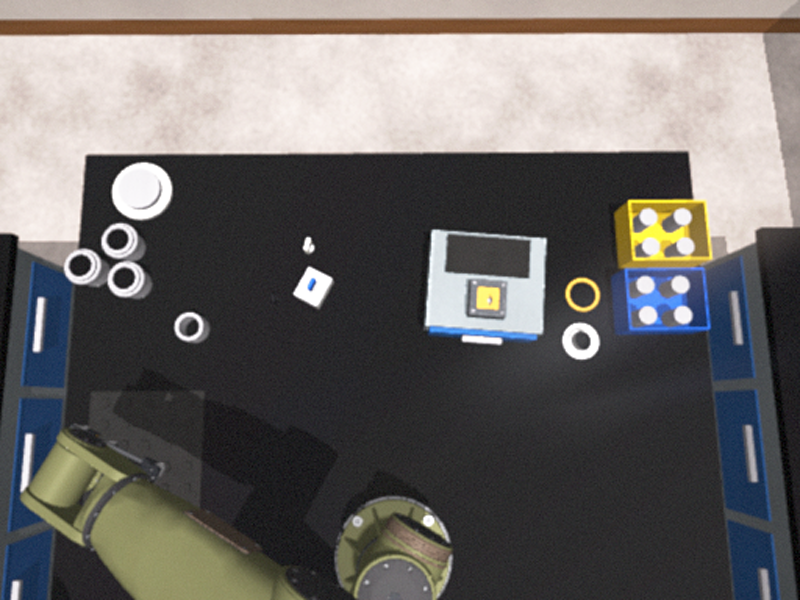

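The top view (800x600) shows three key-shaped things: a blue one in the white/aluminium stand at (312,285), a white one lying near (308,244) and a black one near (274,298). The blue one in the stand fits the description. The lock's brass plate is at (487,298). An enlarged crop will confirm this.

```bash
python3 - <<'E'
from h import *
b=cv2.imread('pics/top0.png')
c=lambda x,y,w,h,s:cv2.resize(b[y:y+h,x:x+w],None,fx=s,fy=s,interpolation=cv2.INTER_CUBIC)
k=c(170,145,50,60,8);l=c(265,140,90,85,5)
l=cv2.copyMakeBorder(l,0,480-425,0,0,0) if 0 else l
H=max(k.shape[0],l.shape[0]);o=np.zeros((H,k.shape[1]+l.shape[1]-60,3),np.uint8)
l=l[:, :390]
o=np.zeros((H,400+390,3),np.uint8);o[:k.shape[0],:400]=k;o[:l.shape[0],400:]=l
cv2.imwrite('pics/c1.png',o)
E
```

```text
(no output)
```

View pics/c1.png

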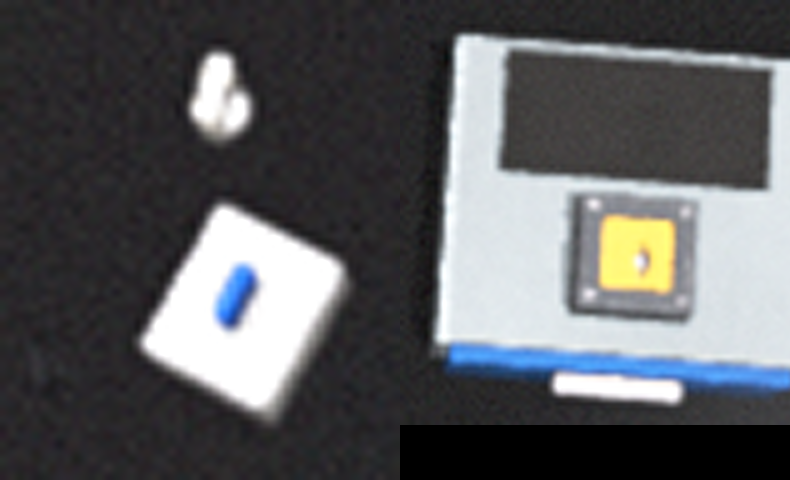

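The crop confirms the upright blue key in the stand at raw (199.6,182). The white key lies beside the stand, and the lock plate is around raw (312.5,190.5). Next I compute the positions.

```bash
python3 - <<'E'
from h import *
m=camera_model('top');K=lambda u,v,z:ray(m,u/8+170,v/8+145,z).round(1)
L=lambda u,v,z:ray(m,(u-400)/5+265,v/5+140,z).round(1)
print('stand',[K(*p,44) for p in((220,203),(345,268),(265,412),(140,345),(242,307))])
print('key',K(237,295,85), 'ends',K(244,270,85),K(229,324,85))
print('lock bolts',[L(*p,128) for p in((593,203),(687,213),(682,300),(588,294))],L(637.5,252.5,128),'kw',L(641,260,124))
print('cab',L(455,36,90),L(437,345,90))
s=read_state();w=camera_model('wrist')
R=np.array(w['R']);print('cam rel',-R.T@w['t']-s['eef_pos'])
print(R)
E
```

```text
stand [array([652. , 187.8,  44. ]), array([621.4, 130.9,  44. ]), array([555.8, 166.4,  44. ]), array([586.8, 222.9,  44. ]), array([603.9, 177.2,  44. ])]
key [601.3 174.6  85. ] ends [612.5 171.6  85. ] [588.4 177.9  85. ]
lock bolts [array([ 594. , -184.8,  128. ]), array([ 586.4, -248.8,  128. ]), array([ 526.5, -242.9,  128. ]), array([ 531.2, -179.3,  128. ])] [ 559.4 -214.   128. ] kw [ 554.9 -216.8  124. ]
cab [723.6 -96.   90. ] [502.3 -78.8  90. ]
cam rel [-75.71350848  36.79321949  81.07180162]
[[ 4.27884290e-01  9.03833519e-01 -6.39837685e-05]
 [ 8.67069384e-01 -4.10459775e-01  2.82335716e-01]
 [ 2.55158221e-01 -1.20862496e-01 -9.59315662e-01]]
```

Emit:
{"name": "carry_out", "arguments": {
  "slide": [
    [0.73, -0.64, 0],
    [0.73, -0.64, 0],
    [0.73, -0.64, 0],
    [0.73, -0.64, 0],
    [0.73, -0.64, 0],
    [0.73, -0.64, 0]
  ],
  "dr": [
    [0, 0, 0],
    [0, 0, 0],
    [0, 0, 0],
    [0, 0, 0],
    [0, 0, 0],
    [0, 0, -0.008]
  ],
  "gripper": [60, 60, 60, 60, 60, 60]
}}

```text
clock: 0.6
eef_pos: [419.7, 334.8, 302.5]
eef_rot: [-3.141, -0.0, 2.649]
wrist_force: [-0.2, 0.8, -0.4]
finger_gap: 58.3
finger_force: 0.0
```

Emit:
{"name": "carry_out", "arguments": {
  "slide": [
    [0.73, -0.64, -0.1],
    [0.73, -0.64, -0.1],
    [0.73, -0.64, -0.1],
    [0.73, -0.64, -0.1],
    [0.73, -0.64, -0.1],
    [0.73, -0.64, -0.1],
    [0.73, -0.64, -0.1]
  ],
  "dr": [
    [0, 0, 0],
    [0, 0, 0],
    [0, 0, 0],
    [0, 0, 0],
    [0, 0, 0],
    [0, 0, 0],
    [0, 0, 0]
  ],
  "gripper": [60, 60, 60, 60, 60, 60, 60]
}}

```text
clock: 1.18
eef_pos: [603.7, 172.4, 275.7]
eef_rot: [-3.14, -0.001, 2.644]
wrist_force: [-1.1, 0.1, -0.6]
finger_gap: 56.4
finger_force: 0.0
```

```bash
python3 - <<'E'
from h import *
s=read_state();print(s['clock'],s['eef_pos'],s['eef_rot'],s['wrist_force'])
snap('wrist','w1.png',s=1.5)
E
```

```text
1.1833 [603.71027861 172.39272044 275.66616565] [-3.13972591e+00 -9.12114708e-04  2.64387682e+00] [-1.13699222  0.06673691 -0.63695912]
```

View pics/w1.png

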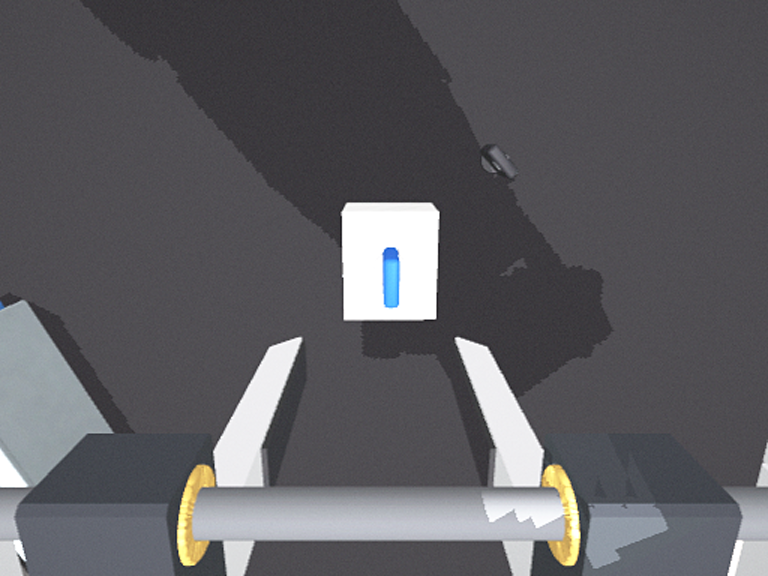

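The wrist view shows the blue handle at (391,261)–(392,307), standing in the stand (343–438, 212–320) and aligned with the tool. Next I convert this to positions.

```bash
python3 - <<'E'
from h import *
m=camera_model('wrist');s=read_state()
a=ray(m,391/1.5,261/1.5,85);b=ray(m,391.7/1.5,307/1.5,85);c=(a+b)/2
d=a-b
print(a,b,np.linalg.norm(d),c,np.degrees(np.arctan2(d[1],d[0])))
for p in((343,320),(436,320),(438,212),(343,212)):print(ray(m,p[0]/1.5,p[1]/1.5,44))
D=c-s['eef_pos'];print(D[:2],D[:2]/250,(150-s['eef_pos'][2])/250, np.degrees(s['eef_rot'][2]))
E
```

```text
[589.40384312 190.51736578  85.        ] [613.52242677 178.14907765  85.        ] 27.10499268491676 [601.46313495 184.33322172  85.        ] 152.85072515513653
[618.97083258 139.79130773  44.        ]
[648.39462017 194.18882485  44.        ]
[584.78105255 227.37399782  44.        ]
[556.53575606 175.17368697  44.        ]
[-0.60810732  9.86549648] [-0.00243243  0.03946199] -0.5041844962999458 151.5391700857062
```

Emit:
{"name": "carry_out", "arguments": {
  "slide": [
    [0, 0.016, -0.15],
    [0, 0.016, -0.15],
    [0, 0.016, -0.15],
    [0, 0.016, -0.15],
    [0, 0.016, -0.15]
  ],
  "dr": [
    [0, 0, 0],
    [0, 0, 0],
    [0, 0, 0],
    [0, 0, 0],
    [0, 0, 0]
  ],
  "gripper": [60, 60, 60, 60, 60]
}}

```text
clock: 1.65
eef_pos: [600.7, 181.4, 242.0]
eef_rot: [3.14, 0.002, 2.649]
wrist_force: [-0.4, -0.4, 0.1]
finger_gap: 56.6
finger_force: 0.0
```

```bash
python3 - <<'E'
from h import *
s=read_state();print(s['clock'],s['eef_pos'],s['eef_rot'],s['wrist_force'])
m=camera_model('wrist')
im=camera('wrist');cv2.imwrite('pics/w2.png',im[:,:,::-1])
x=im.astype(int);k=((x[:,:,2]>150)&(x[:,:,2]-x[:,:,0]>90)).astype(np.uint8);k[:,:200]=0
n,l,st,c=cv2.connectedComponentsWithStats(k)
i=1+st[1:,4].argmax();print(st[i],c[i])
X,Y,W,H=st[i][:4];sub=l==i
for r in range(Y,Y+H,4):
    q=np.where(sub[r])[0];print(r,q.min(),q.max(),im[r,int(q.mean())])
E
```

```text
1.65 [600.74336495 181.44393579 242.04334119] [3.14015345e+00 1.59267943e-03 2.64920080e+00] [-0.42804266 -0.369816    0.12642042]
[246 181  13  46 536] [252.33208955 203.7891791 ]
181 248 256 [ 37 101 217]
185 247 257 [ 57 116 221]
189 247 257 [ 53 115 223]
193 247 258 [ 84 183 255]
197 247 258 [ 96 202 255]
201 246 258 [ 94 197 255]
205 246 258 [ 98 201 255]
209 247 258 [ 99 203 255]
213 247 258 [ 93 199 255]
217 247 258 [ 90 193 255]
221 247 258 [ 87 190 255]
225 248 257 [ 77 183 255]
```

```bash
python3 - <<'E'
from h import *
m=camera_model('wrist');s=read_state()
a=ray(m,252.3,190.5,85);b=ray(m,252.6,226.8,85);c=(a+b)/2;d=a-b
print(a,b,np.linalg.norm(d),c,np.degrees(np.arctan2(d[1],d[0])),s['eef_pos'],np.degrees(s['eef_rot']))
D=c-s['eef_pos'];print(D/250,(150-s['eef_pos'][2])/250)
t=camera_model('top');print(proj(t,c), proj(t,np.array([601.3,174.6,85])))
E
```

```text
[589.2491834  189.22103653  85.        ] [614.98093902 175.70761887  85.        ] 29.064337326278274 [602.11506121 182.4643277   85.        ] 152.29311620025547 [600.79055926 181.34196196 241.94668357] [1.79913770e+02 9.79988790e-02 1.51781368e+02]
[ 0.00529801  0.00448946 -0.62778673] -0.3677867342663882
[197.3728057 181.6672514] [199.61486419 181.87495959]
```

Emit:
{"name": "carry_out", "arguments": {
  "slide": [
    [0.006, 0.006, -0.12],
    [0.006, 0.006, -0.24],
    [0.006, 0.006, -0.32],
    [0.006, 0.006, -0.358],
    [0.006, 0.006, -0.358],
    [0.006, 0.006, -0.358],
    [0.006, 0.006, -0.358],
    [0.006, 0.006, -0.358],
    [0.006, 0.006, -0.358]
  ],
  "dr": [
    [0, 0, 0.001],
    [0, 0, 0.001],
    [0, 0, 0.001],
    [0, 0, 0.001],
    [0, 0, 0.001],
    [0, 0, 0.001],
    [0, 0, 0.001],
    [0, 0, 0.001],
    [0, 0, 0.001]
  ],
  "gripper": [50, 40, 40, 40, 20, 8, 0, 0, 0],
  "newtons": 30
}}

```text
clock: 2.45
eef_pos: [602.6, 182.6, 152.1]
eef_rot: [3.14, 0.002, 2.655]
wrist_force: [-0.2, 0.1, 6.1]
finger_gap: 10.2
finger_force: 30.0
```

Emit:
{"name": "carry_out", "arguments": {
  "slide": [
    [0, 0, 0],
    [0, 0, 0],
    [0, 0, 0.08],
    [0, 0, 0.16],
    [0, 0, 0.32],
    [0, 0, 0.4],
    [0, 0, 0.4]
  ],
  "dr": [
    [0, 0, 0],
    [0, 0, 0],
    [0, 0, 0],
    [0, 0, 0],
    [0, 0, 0],
    [0, 0, 0],
    [0, 0, 0]
  ],
  "gripper": [0, 0, 0, 0, 0, 0, 0]
}}

```text
clock: 3.03
eef_pos: [603.2, 182.8, 256.4]
eef_rot: [3.136, 0.006, 2.655]
wrist_force: [1.1, 0.6, -0.4]
finger_gap: 9.8
finger_force: 30.0
```

Emit:
{"name": "carry_out", "arguments": {
  "slide": [
    [0, -0.1, 0.1],
    [-0.01, -0.25, 0.2],
    [-0.015, -0.4, 0.2],
    [-0.015, -0.56, 0.2],
    [-0.015, -0.72, 0.2],
    [-0.015, -0.78, 0.2],
    [-0.015, -0.78, 0.2]
  ],
  "dr": [
    [0, 0, 0.01],
    [0, 0, 0.02],
    [0, 0, 0.03],
    [0, 0, 0.04],
    [0, 0, 0.05],
    [0, 0, 0.062],
    [0, 0, 0.062]
  ],
  "gripper": [0, 0, 0, 0, 0, 0, 0]
}}

```text
clock: 3.62
eef_pos: [598.2, -15.9, 300.1]
eef_rot: [-3.141, -0.001, 3.045]
wrist_force: [-0.8, 0.9, -1.3]
finger_gap: 9.5
finger_force: 30.0
```

Emit:
{"name": "carry_out", "arguments": {
  "slide": [
    [-0.005, -0.1, 0],
    [-0.01, -0.25, 0],
    [-0.015, -0.4, 0],
    [-0.015, -0.56, 0],
    [-0.015, -0.7, 0],
    [-0.015, -0.78, 0],
    [-0.015, -0.78, 0],
    [-0.015, -0.78, 0],
    [-0.015, -0.78, 0]
  ],
  "dr": [
    [0, 0, 0],
    [0, 0, 0],
    [0, 0, 0],
    [0, 0, 0],
    [0, 0, 0],
    [0, 0, 0],
    [0, 0, 0],
    [0, 0, 0],
    [0, 0, 0]
  ],
  "gripper": [0, 0, 0, 0, 0, 0, 0, 0, 0]
}}

```text
clock: 4.37
eef_pos: [594.9, -206.1, 300.3]
eef_rot: [3.141, -0.001, 3.045]
wrist_force: [0.7, -0.0, -2.3]
finger_gap: 10.0
finger_force: 30.0
```

```bash
python3 - <<'E'
from h import *
s=read_state();print(s['clock'],s['eef_pos'],s['eef_rot'],s['wrist_force'],s['joints'])
m=camera_model('wrist');print(m)
snap('wrist','w3.png',s=1.5)
E
```

```text
4.3667 [ 594.89153892 -206.11203432  300.27153721] [ 3.14111376e+00 -5.41408547e-04  3.04460804e+00] [ 0.73945111 -0.00782928 -2.25181186] [-3.91775848e-01  4.81752565e-01  1.27611382e+00  3.06240641e-04
  1.38438347e+00 -1.86564429e+00]
{'vfov': 59.79832544263918, 'cx': 251.85433716957257, 'cy': 190.46472589189437, 'R': array([[ 0.0962332 ,  0.995357  ,  0.00190188],
       [ 0.95481908, -0.09285333,  0.28230973],
       [ 0.28117556, -0.02535162, -0.95932143]]), 't': array([ 146.10526171, -614.42723396,  217.05356443])}
```

View pics/w3.png

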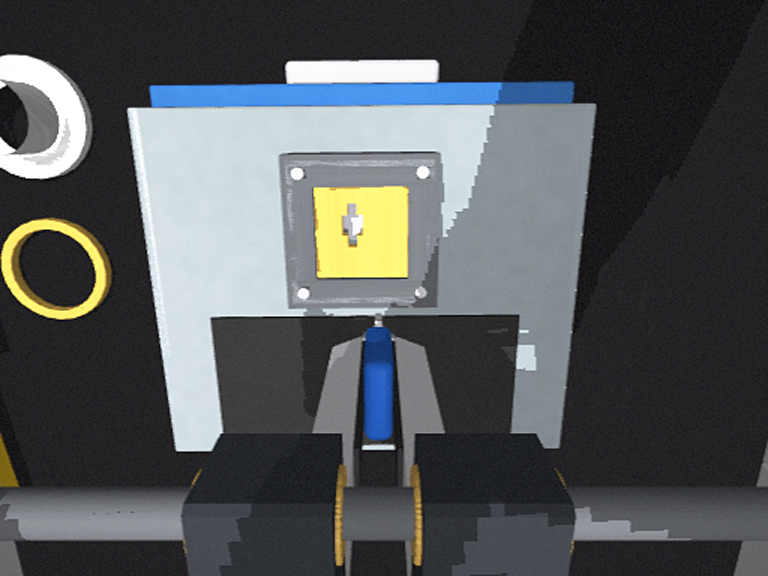

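The lock is in clear view: the brass plate at (314–409, 187–278) and the keyway cross at about (352,225). Next I enlarge it.

```bash
python3 - <<'E'
import cv2
b=cv2.imread('pics/raw_w3.png')[100:210,180:300]
cv2.imwrite('pics/c3.png',cv2.resize(b,None,fx=5,fy=5,interpolation=cv2.INTER_CUBIC))
E
```

```text
(no output)
```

View pics/c3.png

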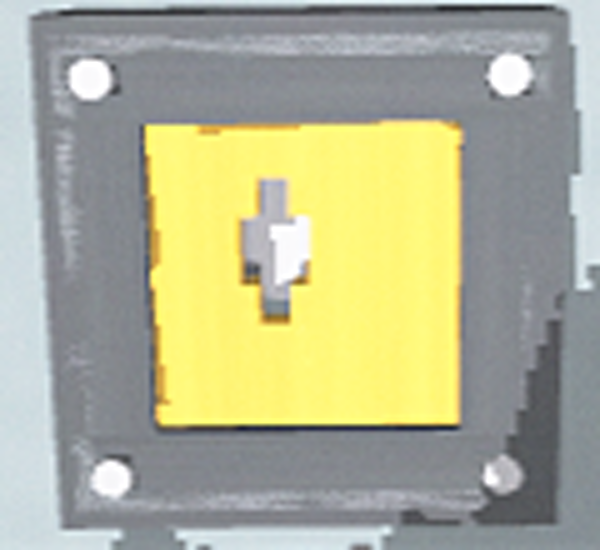

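The crop shows the keyway slot spanning rows 179–322, with the square at columns 242–311, so its centre is at about (275,250). The housing screws are at (90,78), (510,74), (503,474) and (110,479).

```bash
cat > lk.py <<'E'
from h import *
E
python3 - <<'E'
from h import *
m=camera_model('wrist');s=read_state()
P=lambda u,v,z:ray(m,(u-2)/5+180,(v-2)/5+100,z)
a,b,c=P(272.5,179,124),P(276,322,124),P(275,250.5,124)
print('slot',a,b,np.linalg.norm(a-b),np.degrees(np.arctan2(*(b-a)[1::-1])),c,(a+b)/2)
l,r=P(242,250,124),P(311,250,124);print('sq',(l+r)/2,np.linalg.norm(l-r))
Q=[P(*p,129) for p in((90,78),(510,74),(503,474),(110,479))]
print([q.round(1) for q in Q],np.mean(Q,0))
for i,j in((0,3),(1,2)):print(np.degrees(np.arctan2(*(Q[j]-Q[i])[1::-1])))
for i,j in((0,1),(3,2)):print(np.degrees(np.arctan2(*(Q[j]-Q[i])[1::-1]))-90)
# cabinet top edges (1.5x picture px), z=90
E2=[ray(m,u/1.5,v/1.5,90) for u,v in((128,108),(595,104),(560,447),(176,451))]
for i,j in((0,3),(1,2)):print('cab',np.degrees(np.arctan2(*(E2[j]-E2[i])[1::-1])))
print('cab',np.degrees(np.arctan2(*(E2[1]-E2[0])[1::-1]))-90)
M=[P(*p,128) for p in((145,125),(461,122),(460,426),(158,427))];print('mouth',np.mean(M,0))
im=camera('wrist').astype(int);k=((im[:,:,2]>120)&(im[:,:,2]-im[:,:,0]>70)).astype(np.uint8);k[:200]=0
ys,xs=np.where(k);print('key px',xs.min(),xs.max(),ys.min(),ys.max())
for r in range(ys.min(),ys.max()+1,8):
    q=xs[ys==r];print(r,q.min(),q.max())
E
```

```text
slot [ 542.03955332 -212.96040562  124.        ] [ 564.30006434 -214.88042454  124.        ] 22.343160547549697 -4.929688699460817 [ 553.04542325 -213.79284173  124.        ] [ 553.16980883 -213.92041508  124.        ]
sq [ 552.9901061  -213.55230709  124.        ] 10.709613449386378
[array([ 524.1, -237.9,  129. ]), array([ 529.5, -176. ,  129. ]), array([ 591.1, -181.5,  129. ]), array([ 585.9, -243.5,  129. ])] [ 557.64950542 -209.70007516  129.        ]
-5.186664242439554
-5.063540622310607
-4.952584820237149
-4.747738410008736
cab -5.058011327897144
cab -4.665515637076619
cab -5.010846394805512
mouth [ 557.22560273 -209.26221659  128.        ]
key px 243 261 218 292
218 248 255
226 244 255Traceback (most recent call last):
  File "<stdin>", line 19, in <module>
    return umr_minimum(a, axis, None, out, keepdims, initial, where)
ValueError: zero-size array to reduction operation minimum which has no identity
```

```bash
python3 - <<'E'
from h import *
m=camera_model('wrist');s=read_state()
im=cv2.imread('pics/raw_w3.png')
for r in range(210,300,4):print(r,im[r,252],im[r,240:266,0].astype(int))
E
python3 - <<'E'
from h import *
m=camera_model('wrist');s=read_state();p=s['eef_pos'];print(p)
for z in(-65,-67,-69):
  a=ray(m,378/1.5,362/1.5,p[2]+z);b=ray(m,378/1.5,438/1.5,p[2]+z);print(np.linalg.norm(a-b),(a+b)/2-p)
print(ray(m,378/1.5,320/1.5,p[2]-133)-p)
E
```

```text
210 [127 123 123] [ 74  80  80  79  79 112 127 127 127 150 140 130 127 129 111 120 102  79
  85  85  86  83  85  64  50  54]
214 [186 183 184] [ 43  44  44  41  41  48  44  38  38  84 251 236 186 193 134  49  39  40
  43  41  37  42  40  41  44  41]
218 [127  53  11] [ 41  46  43  35  44  44  53  83 126 140 134 128 127 129 129 133 119  85
  49  36  39  47  42  37  42  43]
222 [133  63  32] [ 39  43  66 100 123 137 137 137 135 137 137 134 133 135 131 130 130 122
 116 107 111  78  45  35  45  40]
226 [137  66  32] [130 152 189 157 130 139 137 139 138 138 139 139 137 137 134 134 121 111
 109 108 118 181 180 142 129 133]
230 [112  56  20] [114  64  18  86 107 107 107 113 114 113 115 113 112 110 114 113 114 112
 109 111 109  64  20  86 122 133]
234 [112  54  24] [ 91  25  34  92 109 107 112 111 114 114 112 117 112 113 115 114 113 112
 112 112 108  69  32  56 118 132]
238 [116  60  28] [ 81  20  45  97 108 108 113 116 113 112 114 110 116 112 111 110 116 112
 110 110 109  85  37  21 112 131]
242 [153  72  31] [ 64  26  68 101 127 142 140 153 157 153 152 156 153 152 156 154 154 151
 145 139 
[... 1312 characters left out ...]
5 166 176 177 185 184 189 186 188 186 192 186 185 179
 171 170 157 108  46  20  25  30]
290 [188  91  36] [ 21  31  51  59 140 167 173 183 188 187 189 189 188 188 191 189 187 182
 174 172 107  30  30  32  22  31]
294 [54 61 68] [23 37 59 66 61 58 61 56 58 55 58 60 54 56 40 31 34 35 46 39 40 41 38 23
 23 28]
298 [227 223 209] [ 16 157 222 230 231 227 230 228 227 228 229 229 227 228 230 229 228 230
 230 229 232 236 210 116  21  28]
[ 594.94508012 -205.96305621  300.63125754]
27.707254038444294 [ -1.4635195    1.59315273 -65.        ]
28.086607758543476 [ -0.3422912    1.49025573 -67.        ]
28.46596147864243 [  0.77893711   1.38735873 -69.        ]
[  -4.30755726    2.00479176 -133.        ]
```

Emit:
{"name": "carry_out", "arguments": {
  "slide": [
    [-0.08, -0.02, 0],
    [-0.166, -0.038, 0],
    [-0.166, -0.038, -0.07],
    [-0.166, -0.038, -0.142],
    [-0.166, -0.038, -0.142],
    [-0.166, -0.038, -0.142],
    [-0.166, -0.038, -0.142],
    [-0.166, -0.038, -0.142]
  ],
  "dr": [
    [0, 0, 0.0013],
    [0, 0, 0.0013],
    [0, 0, 0.0013],
    [0, 0, 0.0013],
    [0, 0, 0.0013],
    [0, 0, 0.0013],
    [0, 0, 0.0013],
    [0, 0, 0.0013]
  ],
  "gripper": [0, 0, 0, 0, 0, 0, 0, 0]
}}

```text
clock: 5.13
eef_pos: [553.6, -216.8, 266.3]
eef_rot: [-3.141, 0.001, 3.053]
wrist_force: [-0.4, -0.1, -0.6]
finger_gap: 9.7
finger_force: 30.0
```

```bash
python3 - <<'E'
from h import *
s=read_state();print(s['clock'],s['eef_pos'],s['eef_rot'],s['wrist_force'],s['moment'])
snap('wrist','w4.png',(205,120,305,220),6)
E
```

```text
5.1333 [ 553.61925484 -216.77411427  266.32067721] [-3.14104747e+00  1.48144229e-03  3.05306956e+00] [-0.43899483 -0.05568675 -0.5507276 ] [ 0.03337557 -0.0436274  -0.00731343]
```

View pics/w4.png

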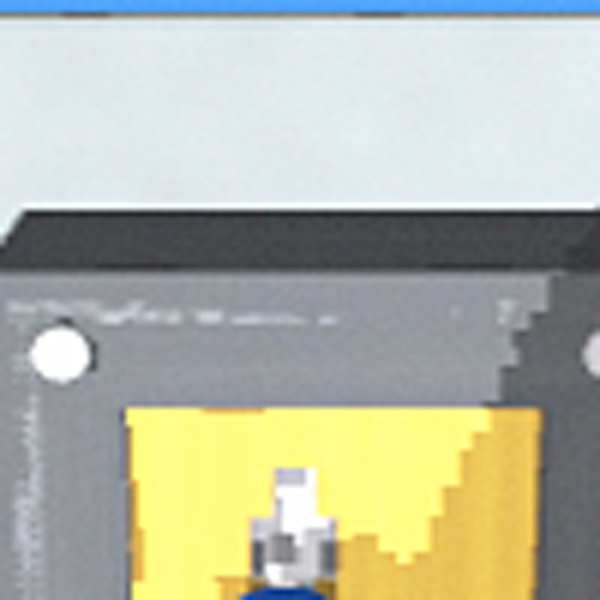

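The keyway is at columns 250–337 (centre 294, slot edge at row 468). The key's pin is at column 284, so the key must move about 1 mm toward +y. I'll compute it exactly.

```bash
python3 - <<'E'
from h import *
s=read_state();m=camera_model('wrist');P=lambda u,v,z:ray(m,(u-2.5)/6+205,(v-2.5)/6+120,z)
print(s['eef_pos'])
a=P(295.5,468,124);b=P(293.5,518,124);d=np.array([np.cos(np.radians(-5)),np.sin(np.radians(-5)),0])
print('kw',a+11.5*d,b+5.4*d)
for z in(131,133,135):print('pin',P(284.5,585,z))
print('handle',P(282,588,s['eef_pos'][2]-67))
E
```

```text
[ 553.54274889 -216.8518194   266.17047634]
kw [ 552.67072786 -213.97455259  124.        ] [ 552.73173047 -214.21045025  124.        ]
pin [ 552.96953818 -215.30846591  131.        ]
pin [ 552.20188125 -215.24357533  133.        ]
pin [ 551.43422433 -215.17868475  135.        ]
handle [ 527.03834538 -213.31542657  199.17047634]
```

Emit:
{"name": "carry_out", "arguments": {
  "slide": [
    [-0.001, 0.0044, -0.015],
    [-0.001, 0.0044, -0.03],
    [-0.001, 0.0044, -0.034],
    [-0.001, 0.0044, -0.038],
    [-0.001, 0.0044, -0.042],
    [-0.001, 0.0044, -0.042],
    [-0.001, 0.0044, -0.042]
  ],
  "dr": [
    [0, 0, 0],
    [0, 0, 0],
    [0, 0, 0],
    [0, 0, 0],
    [0, 0, 0],
    [0, 0, 0],
    [0, 0, 0]
  ],
  "gripper": [0, 0, 0, 0, 0, 0, 0]
}}

```text
clock: 5.77
eef_pos: [552.9, -216.0, 254.6]
eef_rot: [-3.142, -0.0, 3.052]
wrist_force: [-0.7, -0.6, -0.1]
finger_gap: 9.8
finger_force: 30.0
```

Emit:
{"name": "carry_out", "arguments": {
  "slide": [
    [0, 0, -0.004],
    [0, 0, -0.008],
    [0, 0, -0.012],
    [0, 0, -0.012],
    [0, 0, -0.012]
  ],
  "dr": [
    [0, 0, 0],
    [0, 0, 0],
    [0, 0, 0],
    [0, 0, 0],
    [0, 0, 0]
  ],
  "gripper": [0, 0, 0, 0, 0]
}}

```text
clock: 6.18
eef_pos: [552.9, -215.9, 251.6]
eef_rot: [3.142, -0.0, 3.053]
wrist_force: [-1.0, -0.0, -0.9]
finger_gap: 9.9
finger_force: 30.0
```

Emit:
{"name": "carry_out", "arguments": {
  "slide": [
    [0, 0, -0.004],
    [0, 0, -0.008],
    [0, 0, -0.012],
    [0, 0, -0.012],
    [0, 0, -0.012]
  ],
  "dr": [
    [0, 0, 0],
    [0, 0, 0],
    [0, 0, 0],
    [0, 0, 0],
    [0, 0, 0]
  ],
  "gripper": [0, 0, 0, 0, 0]
}}

```text
clock: 6.6
eef_pos: [552.9, -215.9, 248.5]
eef_rot: [3.141, -0.0, 3.053]
wrist_force: [-1.0, -0.3, -0.7]
finger_gap: 9.7
finger_force: 30.0
```

Emit:
{"name": "carry_out", "arguments": {
  "slide": [
    [0, 0, -0.003],
    [0, 0, -0.006],
    [0, 0, -0.008],
    [0, 0, -0.008]
  ],
  "dr": [
    [0, 0, 0],
    [0, 0, 0],
    [0, 0, 0],
    [0, 0, 0]
  ],
  "gripper": [0, 0, 0, 0]
}}

```text
clock: 6.93
eef_pos: [552.9, -215.9, 246.5]
eef_rot: [-3.142, -0.0, 3.053]
wrist_force: [-1.4, 0.6, -1.1]
finger_gap: 9.9
finger_force: 30.0
```

Emit:
{"name": "carry_out", "arguments": {
  "slide": [
    [0, 0, -0.005],
    [0, 0, -0.01],
    [0, 0, -0.015],
    [0, 0, -0.02],
    [0, 0, -0.02]
  ],
  "dr": [
    [0, 0, 0],
    [0, 0, 0],
    [0, 0, 0],
    [0, 0, 0],
    [0, 0, 0]
  ],
  "gripper": [0, 0, 0, 0, 0]
}}

```text
clock: 7.35
eef_pos: [552.9, -215.9, 241.3]
eef_rot: [3.141, -0.0, 3.053]
wrist_force: [-1.4, 0.0, -0.7]
finger_gap: 9.8
finger_force: 30.0
```

Emit:
{"name": "carry_out", "arguments": {
  "slide": [
    [0, 0, -0.004],
    [0, 0, -0.008],
    [0, 0, -0.012],
    [0, 0, -0.016],
    [0, 0, -0.016]
  ],
  "dr": [
    [0, 0, 0],
    [0, 0, 0],
    [0, 0, 0],
    [0, 0, 0],
    [0, 0, 0]
  ],
  "gripper": [0, 0, 0, 0, 0]
}}

```text
clock: 7.77
eef_pos: [552.9, -215.9, 237.4]
eef_rot: [3.142, -0.0, 3.053]
wrist_force: [-1.5, -0.2, -0.5]
finger_gap: 10.0
finger_force: 30.0
```

Smooth entry so far. I'll feel for the collar seat in 1 mm steps.

Emit:
{"name": "carry_out", "arguments": {
  "slide": [
    [0, 0, -0.004],
    [0, 0, -0.008],
    [0, 0, -0.012],
    [0, 0, -0.012]
  ],
  "dr": [
    [0, 0, 0],
    [0, 0, 0],
    [0, 0, 0],
    [0, 0, 0]
  ],
  "gripper": [0, 0, 0, 0]
}}

```text
clock: 8.1
eef_pos: [553.0, -215.9, 234.4]
eef_rot: [3.142, 0.0, 3.053]
wrist_force: [0.1, -0.3, -2.4]
finger_gap: 9.7
finger_force: 30.0
```

Emit:
{"name": "carry_out", "arguments": {
  "slide": [
    [0, 0, -0.002],
    [0, 0, -0.004],
    [0, 0, -0.004]
  ],
  "dr": [
    [0, 0, 0],
    [0, 0, 0],
    [0, 0, 0]
  ],
  "gripper": [0, 0, 0]
}}

```text
clock: 8.35
eef_pos: [552.9, -215.9, 233.6]
eef_rot: [3.142, 0.0, 3.053]
wrist_force: [-1.0, -0.6, -1.8]
finger_gap: 9.7
finger_force: 30.0
```

Emit:
{"name": "carry_out", "arguments": {
  "slide": [
    [0, 0, -0.002],
    [0, 0, -0.004],
    [0, 0, -0.004]
  ],
  "dr": [
    [0, 0, 0],
    [0, 0, 0],
    [0, 0, 0]
  ],
  "gripper": [0, 0, 0]
}}

```text
clock: 8.6
eef_pos: [552.9, -216.0, 232.5]
eef_rot: [-3.142, -0.0, 3.053]
wrist_force: [-0.2, -0.1, 0.3]
finger_gap: 9.6
finger_force: 30.0
```

Emit:
{"name": "carry_out", "arguments": {
  "slide": [
    [0, 0, -0.002],
    [0, 0, -0.004],
    [0, 0, -0.004]
  ],
  "dr": [
    [0, 0, 0],
    [0, 0, 0],
    [0, 0, 0]
  ],
  "gripper": [0, 0, 0]
}}

```text
clock: 8.85
eef_pos: [552.9, -216.0, 232.0]
eef_rot: [-3.141, 0.0, 3.053]
wrist_force: [-1.5, 0.6, 4.1]
finger_gap: 9.6
finger_force: 30.0
```

Emit:
{"name": "carry_out", "arguments": {
  "slide": [
    [0, 0, -0.002],
    [0, 0, -0.003],
    [0, 0, -0.003]
  ],
  "dr": [
    [0, 0, 0],
    [0, 0, 0],
    [0, 0, 0]
  ],
  "gripper": [0, 0, 0]
}}

```text
clock: 9.1
eef_pos: [552.9, -216.0, 232.0]
eef_rot: [-3.141, 0.001, 3.053]
wrist_force: [-4.2, 2.5, 11.4]
finger_gap: 9.8
finger_force: 30.0
```

The collar seats at TCP z 232.0, which matches fully home. I'll relax the load slightly and turn clockwise.

Emit:
{"name": "carry_out", "arguments": {
  "slide": [
    [0, 0, 0.002],
    [0, 0, 0.002],
    [0, 0, 0.002],
    [0, 0, 0.002],
    [0, 0, 0.002],
    [0, 0, 0.002],
    [0, 0, 0.002],
    [0, 0, 0.002]
  ],
  "dr": [
    [0, 0, 0],
    [0, 0, 0],
    [0, 0, -0.015],
    [0, 0, -0.03],
    [0, 0, -0.045],
    [0, 0, -0.06],
    [0, 0, -0.075],
    [0, 0, -0.075]
  ],
  "gripper": [0, 0, 0, 0, 0, 0, 0, 0]
}}

```text
clock: 9.77
eef_pos: [553.5, -215.4, 232.1]
eef_rot: [3.14, 0.001, 2.576]
wrist_force: [0.8, 4.9, 5.9]
finger_gap: 9.8
finger_force: 30.0
```

```bash
python3 - <<'E'
from h import *
s=read_state();print(s['eef_pos'],s['eef_rot'],s['wrist_force'],s['moment'],s['joints'][5])
E
```

```text
[ 553.47475008 -215.3870154   232.07247777] [3.14002128e+00 1.41844174e-03 2.57560055e+00] [0.81564543 4.93902838 5.92611826] [ 1.03900936 -0.37437488  0.03702443] -1.4385096349392446
```

Emit:
{"name": "carry_out", "arguments": {
  "slide": [
    [0, 0, 0],
    [0, 0, 0],
    [0, 0, 0],
    [0, 0, 0],
    [0, 0, 0],
    [0, 0, 0],
    [0, 0, 0]
  ],
  "dr": [
    [0, 0, -0.015],
    [0, 0, -0.03],
    [0, 0, -0.045],
    [0, 0, -0.06],
    [0, 0, -0.075],
    [0, 0, -0.085],
    [0, 0, -0.085]
  ],
  "gripper": [0, 0, 0, 0, 0, 0, 0]
}}

```text
clock: 10.35
eef_pos: [553.7, -215.2, 232.1]
eef_rot: [3.139, 0.001, 2.043]
wrist_force: [4.2, 6.4, 4.8]
finger_gap: 9.7
finger_force: 30.0
```

Emit:
{"name": "carry_out", "arguments": {
  "slide": [
    [0, 0, 0],
    [0, 0, 0],
    [0, 0, 0],
    [0, 0, 0],
    [0, 0, 0],
    [0, 0, 0],
    [0, 0, 0]
  ],
  "dr": [
    [0, 0, -0.015],
    [0, 0, -0.03],
    [0, 0, -0.045],
    [0, 0, -0.06],
    [0, 0, -0.075],
    [0, 0, -0.085],
    [0, 0, -0.085]
  ],
  "gripper": [0, 0, 0, 0, 0, 0, 0]
}}

```text
clock: 10.93
eef_pos: [553.9, -215.0, 232.1]
eef_rot: [3.138, -0.001, 1.51]
wrist_force: [6.0, 7.4, 5.0]
finger_gap: 9.6
finger_force: 30.0
```

```bash
python3 - <<'E'
from h import *
s=read_state();print(s['eef_pos'],s['eef_rot'],s['wrist_force'],s['moment'],s['joints'][5])
snap('top','t5.png',(240,120,380,240),4)
E
```

```text
[ 553.91644918 -215.02113519  232.05566428] [ 3.13837191e+00 -1.26436382e-03  1.50952357e+00] [5.9989405  7.43526399 5.00521021] [ 1.52227801 -1.13074576  0.05789636] -0.37221265660256997
```

View pics/t5.png

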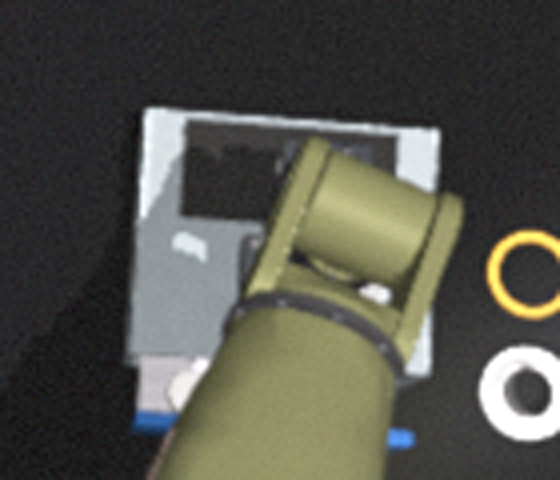

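The drawer front has moved out: the blue edge is at row 420 against the cabinet edge at 360, about 50 mm. Now I release and retreat.

Emit:
{"name": "carry_out", "arguments": {
  "slide": [
    [0.002, 0.003, 0.001],
    [0.002, 0.003, 0.001],
    [0.002, 0.003, 0.001],
    [0.002, 0.003, 0.001],
    [0.002, 0.003, 0.001],
    [0.002, 0.003, 0.001],
    [0.002, 0.003, 0.001]
  ],
  "dr": [
    [0, 0, 0],
    [0, 0, 0],
    [0, 0, 0],
    [0, 0, 0],
    [0, 0, 0],
    [0, 0, 0],
    [0, 0, 0]
  ],
  "gripper": [0, 0, 15, 25, 35, 35, 35]
}}

```text
clock: 11.57
eef_pos: [553.3, -215.3, 231.5]
eef_rot: [-3.141, -0.0, 1.513]
wrist_force: [0.4, 0.2, 0.4]
finger_gap: 32.5
finger_force: 0.0
```

Emit:
{"name": "carry_out", "arguments": {
  "slide": [
    [0, 0, 0.03],
    [0, 0, 0.1],
    [0, 0, 0.25],
    [0, 0, 0.4],
    [-0.1, 0.15, 0.45],
    [-0.2, 0.3, 0.45],
    [-0.2, 0.45, 0.45],
    [-0.2, 0.6, 0.45],
    [-0.2, 0.6, 0.45]
  ],
  "dr": [
    [0, 0, 0],
    [0, 0, 0],
    [0, 0, 0],
    [0, 0, 0],
    [0, 0, 0],
    [0, 0, 0],
    [0, 0, 0],
    [0, 0, 0],
    [0, 0, 0]
  ],
  "gripper": [35, 35, 35, 35, 35, 35, 35, 35, 35]
}}

```text
clock: 12.32
eef_pos: [502.8, -60.2, 345.5]
eef_rot: [3.14, -0.001, 1.517]
wrist_force: [0.8, -0.6, -0.0]
finger_gap: 33.3
finger_force: 0.0
```

```bash
python3 - <<'E'
from h import *
s=read_state();print(s['clock'],s['eef_pos'],s['wrist_force'])
a=camera('scene')[:,:,::-1][110:250,100:280];b=camera('top')[:,:,::-1][120:260,240:420]
cv2.imwrite('pics/f.png',cv2.resize(np.hstack([a,b]),None,fx=2.2,fy=2.2,interpolation=cv2.INTER_CUBIC))
E
```

```text
12.3167 [502.77369523 -60.21222665 345.45234689] [ 0.75369862 -0.5591211  -0.03191885]
```

View pics/f.png

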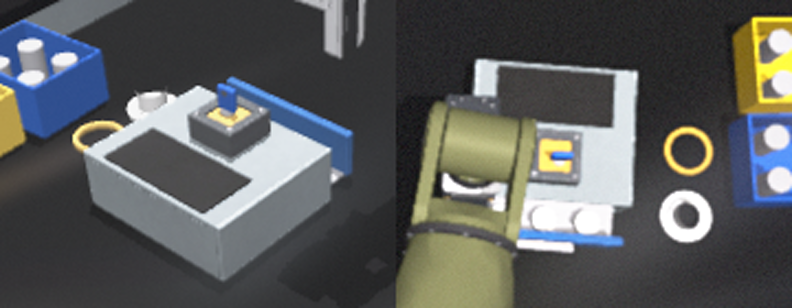

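The final view shows the key upright in the lock and turned about 90° (left half, 228,95). The drawer is out, the gripper is clear, and the ring and flange are undisturbed.

```bash
python3 -c "
from cell import *
print(sign_off())"
```

```text
the job is handed in; nothing more can be done
None
```

The blue-handled key is fully home in the lock and turned clockwise, the drawer has sprung open, the gripper has let go, and I handed the job in at about 12 s; no verdict came back.

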